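# Change jars: close the tall one, open the low one

## Robot

A 6-joint arm with a two-finger parallel gripper is mounted at the origin on the work surface. World frame = base frame: x ahead of the robot, y to its left, z up, the work surface at z = 0. Lengths are in m, angles in degrees, forces in N, time in s.
With the tool pointing down it reaches from about 0.35 to 0.925 m from the base axis. Payload 6.4 kg.
Tool frame: the origin (TCP) lies midway between the tips of the shut fingers; the grasp point (between the pads) lies 19 mm behind it; z points along the fingers, y is the line along which they close (so a half turn about z gives the same grasp; the last joint's range is limited). The gripper opens to 94 mm and grips with 3 to 60 N. Pads are 16 mm wide; open, the fingers measure 119 mm over their backs; the gripper's body (75 mm by 177 mm) begins 78 mm behind the grasp point.
Start: joints at [-74.204, 14.043, 89.255, -0, 76.702, -9.975], TCP at [0.283, -0.585, 0.205] pointing down, gripper open.
Joint ranges: [-179.41, 179.41], [-58.25, 129.5], [7.25, 145.43], [-54.29, 234.29], [11.92, 165.04], [-157.13, 157.13]. Speed limits (degrees/s): [147.25, 147.25, 180, 180, 180, 180].

## Interface

Orientations are given as a 3x3 rotation matrix whose columns are the frame's x, y, z axes.
In Python, from rig import manip gives the robot as it stands. Calls block until the motion is done:
- manip.goto(position, orientation): joint-space move of the TCP to a pose.
- manip.movel(position, rotation=None, v=0.15, threshold=None): straight line of the TCP; rotation=None keeps the orientation; v is the mean speed in m/s. With threshold (N) it stops when the force on the tool has changed by that much, and returns True; else False.
- manip.goto_joints(angles): joint-space move.
- manip.open_gripper() and manip.close(): open the fingers fully, or close them until they stop; the grip force is fixed at half the most.
- manip.wait(seconds).
- manip.inverse_kinematics(position, orientation): joint angles nearest the present ones, or None.
- manip.capture(name): name is "side" or "top"; returns a dict with "frame" (480x640x3 uint8, red, green, blue), "intrinsics" (3x3 intrinsics, pixels), "k1" (the pictures are not rectified: a ray, as slopes to the right and down, at radius r is drawn at 1 + k1 r^2 times it, then the intrinsics apply), "R" (3x3) and "t" (3): a world point X has camera coordinates R X + t. Camera axes: x right, y down, z forward; pixel columns grow to the right and rows downward; lengths in m; the calibration is good to about 2 mm. A picture is of the moment at which its call begins. There is no depth.
A pose or a line that the arm cannot do raises manip.IKError and nothing moves.
- manip.close_job(): hands the job in; it is judged then, once.
Trained networks look in the newest picture that a camera, given by its name, has taken for a name from the list of things; names that differ only in an ending like _2 or _b are one class to them, and where a whole thing is asked for, a point or a joint stands for the part that bears it (a point fixed in the world has none). Each returns a list of dicts, best first, with "p" (0 to 1); they miss things now and then, are a little off and sometimes report something else, mostly with a low value. They report only what shows in the picture. A call takes as long as a camera call.
- manip.boxes_of(camera, thing): "extent" ([left, top, right, bottom] in pixels, round what is visible of it).
- manip.pinpoint(camera, thing): "at" ([column, row] in pixels: a listed point, or the origin of a listed thing).
Readings, each from a call of its own:
- manip.get_clock(): time.
- manip.get_joint_pos(): joint angles.
- manip.get_joint_vel(): joint speeds.
- manip.get_joint_torque(): joint torques, N m.
- manip.get_tool_pos(): TCP position.
- manip.get_eef_rot(): TCP orientation.
- manip.get_wrist_force(): force on the tool from outside, world axes, zero at the start.
- manip.get_moment(): the same for the moment, N m.
- manip.get_width(): finger opening in m.
- manip.get_grasp_force(): force on a finger pad.
Only numpy, scipy, OpenCV 4.12 (cv2) and the standard library are available. Lean on these libraries where they do the work, as an engineer would, in place of code of your own. Each camera call takes 0.05 s, during which the arm holds its last target. There are 200 camera calls.

## Task

I am finished with the tall slim jar and now need the low wide one. Press the raised stopper of the tall jar down until it is fully home, and pull the stopper of the low wide jar straight up until it snaps open at its upper stop. Leave the middle-sized jar closed.

Things in the scene. Friction and masses are not known exactly. Their poses are not given: they have to be found in the camera images.
- tall_knob (a point): Centre of the knob's top on the tall slim white jar (84 mm across, mouth 160 mm up; fixed). Stopper: wood disc 74 mm across, 12 thick, with an upright round knob 30 mm across, 32 tall. It slides 40 mm vertically and cannot come off: this point is 204 mm above the table closed, 244 open (as it starts). Snaps to either end from within 8 mm. About 5 N pushes it down.
- low_knob (a point): Centre of the knob's top on the low wide white jar (120 mm across, mouth 85 mm up; fixed). Same stopper, knob, 40 mm slide and snap as the tall jar's; about 7 N pulls it up. This point is 129 mm above the table closed (as it starts), 169 open. The knob's foot meets the disc 32 mm below this point; its sides are free to grip from above.
- middle_knob (a point): Centre of the knob's top on the middle-sized white jar (96 mm across, mouth 125 mm up; fixed), a bystander with the same stopper: 169 mm above the table closed, as it starts and must stay. The three jars may swap places; they stand at least 150 mm apart.

How it is judged:
By the outcome, as a careful person would: the job done as asked, in the order asked, and still so for the second after the job is handed in, with the robot touching nothing.
It also fails if it takes over 45 s, if anything falls off the work surface, if the arm or the gripper's body presses on something with over 40 N, if the wrist force passes 120 N, or if a joint passes its speed limit or range.

## Working session

There is one attempt and no reset: what is moved stays moved. The work goes in short steps, each a Python script; the robot and the scene stay as the last script left them, time stands still between calls to the robot, and variables do not carry over. Pictures are saved under pics/ and viewed, at most 10 in all, crops included, and the job is handed in when it is done.

```bash
mkdir -p pics; cat > h.py <<'E'
import numpy as np, cv2
from rig import manip
from scipy.optimize import least_squares
def shot(n,f=None):
    c=manip.capture(n)
    if f: cv2.imwrite(f'pics/{f}.png',c['frame'][:,:,::-1])
    return c
def proj(c,X):
    p=c['R']@np.asarray(X)+np.asarray(c['t']).ravel(); s=p[:2]/p[2]; s=s*(1+c['k1']*(s@s))
    K=np.asarray(c['intrinsics']); return np.array([K[0,0]*s[0]+K[0,2],K[1,1]*s[1]+K[1,2]])
def tri(obs,X0=(0.6,0,0.2)):
    r=least_squares(lambda X:np.concatenate([proj(c,X)-u for c,u in obs]),X0)
    return r.x,np.abs(r.fun).max()
E
python3 - <<'E'
from h import *
cs={n:shot(n,n+'0') for n in('side','top')}
for n,c in cs.items(): print(n,'cam at',(-c['R'].T@np.ravel(c['t'])).round(3),c['k1'])
P={}
for t in('tall_knob','low_knob','middle_knob'):
    for n in cs:
        P[t,n]=manip.pinpoint(n,t); print(t,n,[(np.round(d['at'],1).tolist(),round(d['p'],2)) for d in P[t,n]],[(np.round(d['extent']).tolist(),round(d['p'],2)) for d in manip.boxes_of(n,t)])
    for a in P[t,'side']:
        for b in P[t,'top']:
            X,e=tri([(cs['side'],a['at']),(cs['top'],b['at'])]); print('  ',X.round(4),round(e,1))
E
```

```text
side cam at [0.434 0.925 0.853] -0.1432451267172388
top cam at [0.362 0.021 1.068] -0.007403095199712462
tall_knob side [([273.8, 221.8], 0.69)] [([256.0, 220.0, 294.0, 265.0], 0.59)]
tall_knob top [([313.5, 178.6], 0.88)] [([289.0, 163.0, 335.0, 213.0], 0.95)]
   [0.6266 0.0305 0.2401] 0.7
low_knob side [([341.1, 198.2], 0.65)] [([326.0, 196.0, 360.0, 223.0], 0.64)]
low_knob top [([476.1, 255.2], 0.82)] [([447.0, 241.0, 489.0, 284.0], 0.81)]
   [ 0.5215 -0.2547  0.1255] 0.4
middle_knob side [([306.6, 338.8], 0.91)] [([283.0, 333.0, 328.0, 374.0], 0.94)]
middle_knob top [([183.2, 243.9], 0.8)] [([168.0, 228.0, 208.0, 272.0], 0.74)]
   [0.5345 0.253  0.1684] 1.3
```

View pics/side0.png

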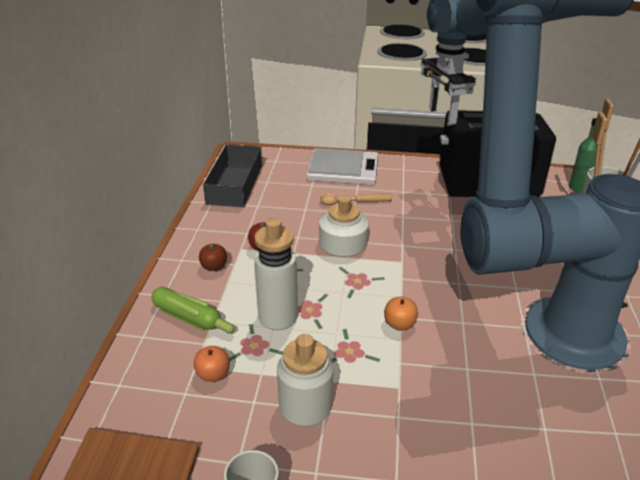

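View pics/top0.png

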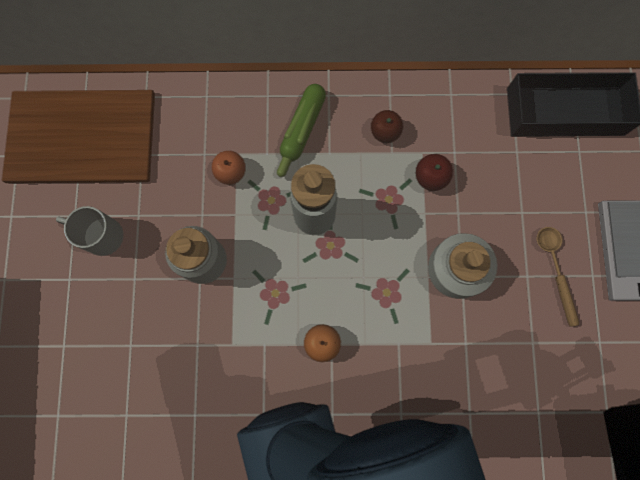

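The side view shows the raised tall stopper at about (273,224), the low jar at (345,200) and the middle one at (305,340). In the top view they are at (313,178), (477,257) and (183,245). The networks agree with this, and the triangulated heights of 240, 125.5 and 168 mm fit the stated 244, 129 and 169. Next I press the tall stopper.

```bash
python3 - <<'E'
from h import *
R=np.asarray(manip.get_eef_rot()); print(R.round(3).tolist(),manip.get_tool_pos())
D=np.array([[0,1,0],[1,0,0],[0,0,-1.]])   # closes along x
q=[manip.inverse_kinematics(p,D) for p in ([.6266,.0305,.30],[.6266,.0305,.2],[.5215,-.2547,.1],[.5215,-.2547,.25])]
print([None if a is None else np.round(a) for a in q])
p=np.array(manip.get_tool_pos()); 
manip.movel([p[0],p[1],.34],v=.2); manip.close()
manip.goto([.6266,.0305,.33],D)
manip.movel([.6266,.0305,.26],v=.1)
hit=manip.movel([.6266,.0305,.198],v=.03,threshold=20)
print(hit,manip.get_tool_pos(),manip.get_wrist_force(),manip.get_width(),manip.get_clock())
E
```

```text
[[0.901, 0.435, 0.0], [0.435, -0.901, -0.0], [0.0, 0.0, -1.0]] [ 0.28262381 -0.58535285  0.20549219]
[array([-8.,  8., 87., -0., 86., -8.]), array([-8., 11., 93., -0., 76., -8.]), array([-37.,  12., 104.,  -0.,  64., -37.]), array([-37.,   3.,  97.,  -0.,  80., -37.])]
True [0.62674076 0.03061824 0.20420918] [-0.35093173 -0.10837667  2.72445534] 0.0006251390278546918 8.05
```

```bash
python3 - <<'E'
from h import *
D=np.asarray(manip.get_eef_rot())
manip.movel([.6266,.0305,.31],v=.15)
manip.goto([.5215,-.2547,.25],D); manip.open_gripper()
cs={n:shot(n,n+'1') for n in('side','top')}
for t in('tall_knob','low_knob','middle_knob'):
    a,b=manip.pinpoint('side',t),manip.pinpoint('top',t)
    print(t,[(d['at'],d['p']) for d in a],[(d['at'],d['p']) for d in b])
    if a and b: print(tri([(cs['side'],a[0]['at']),(cs['top'],b[0]['at'])]))
print(manip.get_tool_pos(),manip.get_wrist_force(),manip.get_clock())
E
```

```text
tall_knob [([274.5, 240.4], 0.57)] [([315.2, 186.0], 0.82)]
(array([0.62755609, 0.0282428 , 0.19573451]), np.float64(0.7982275903437426))
low_knob [([342.8, 200.3], 0.72)] [([477.5, 257.2], 0.61)]
(array([ 0.51862899, -0.25931932,  0.11737184]), np.float64(0.03770904275074827))
middle_knob [([303.7, 338.3], 0.81)] [([181.5, 243.8], 0.67)]
(array([0.5366879 , 0.2552816 , 0.17079486]), np.float64(0.10587563599395367))
[ 0.52147688 -0.25468465  0.24996198] [-0.08985788 -0.43882692  0.46528145] 11.9417
```

View pics/side1.png

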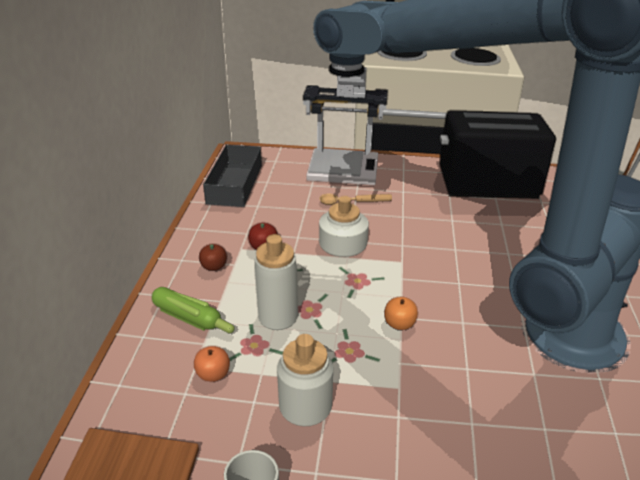

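The tall stopper now sits home, with its knob at about (275,241). The low knob is at (345,200) and the gripper is above it, open. I'll refine the low knob's xy from all the sightings, then grip and pull.

```bash
python3 - <<'E'
from h import *
D=np.array([[0,1,0],[1,0,0],[0,0,-1.]])
s=shot('side');t=shot('top')
obs=[(s,[341.1,198.2]),(s,[342.8,200.3]),(s,[345,200]),(t,[476.1,255.2]),(t,[477.5,257.2])]
print(tri(obs))
r=least_squares(lambda x:np.concatenate([proj(c,[*x,.129])-u for c,u in obs]),[.52,-.25]); x,y=r.x; print(r.x,r.fun.round(1))
assert abs(x-.521)<.006 and abs(y+.256)<.006
manip.movel([x,y,.16],v=.1)
hit=manip.movel([x,y,.102],v=.04,threshold=8); print('down',hit,manip.get_tool_pos(),manip.get_wrist_force())
if not hit:
    manip.close(); print('grip',manip.get_width(),manip.get_grasp_force(),manip.get_wrist_force(),manip.get_clock())
    shot('side','side2')
E
```

```text
(array([ 0.51900611, -0.25697538,  0.12125189]), np.float64(2.4367217290507597))
[ 0.51804161 -0.25276115] [ 1.8 -0.6  0.1 -2.7 -2.1 -2.4 -0.4  1.3 -1.8 -0.7]
down False [ 0.51820843 -0.25286824  0.10228367] [1.34228978 0.40156359 0.29689787]
grip 0.029238949756445837 29.999552071094513 [-8.17908558 -0.27950096  4.59763899] 15.7
```

```bash
python3 - <<'E'
from h import *
p=np.array(manip.get_tool_pos())
hit=manip.movel(p+[0,0,.045],v=.03,threshold=20)
q=np.array(manip.get_tool_pos()); print('up',hit,q-p,manip.get_wrist_force(),manip.get_width(),manip.get_clock())
c=shot('side','side3')['frame']; print([(d['at'],d['p']) for d in manip.pinpoint('side','low_knob')])
cv2.imwrite('pics/crop3.png',cv2.resize(c[90:290,240:460,::-1],None,fx=3,fy=3))
E
```

```text
up True [-1.36268192e-04  3.09797785e-05  1.84807726e-03] [ 1.58945354 -1.0586315   0.5348914 ] 0.029644812989928066 16.225
[([342.5, 196.5], 0.73)]
```

View pics/crop3.png

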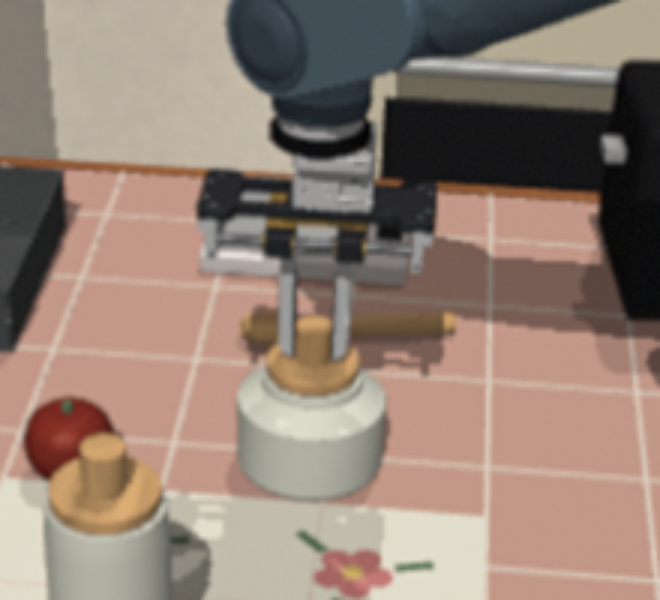

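The fingers straddle the knob properly (crop about (313,340)). The pull stopped early on a breakaway transient, so I'll carry on with a higher threshold.

```bash
python3 - <<'E'
from h import *
p=np.array(manip.get_tool_pos())
hit=manip.movel([p[0],p[1],.1445],v=.03,threshold=45)
q=np.array(manip.get_tool_pos()); print('up',hit,q,manip.get_wrist_force(),manip.get_width(),manip.get_clock())
c=shot('side','side4')['frame']; print([(d['at'],d['p']) for d in manip.pinpoint('side','low_knob')])
cv2.imwrite('pics/crop4.png',cv2.resize(c[90:290,240:460,::-1],None,fx=3,fy=3))
E
```

```text
up False [ 0.51581667 -0.25257068  0.14206032] [  7.86599253  -5.18124339 -15.14049643] 0.02941538296233659 17.8833
[]
```

View pics/crop4.png

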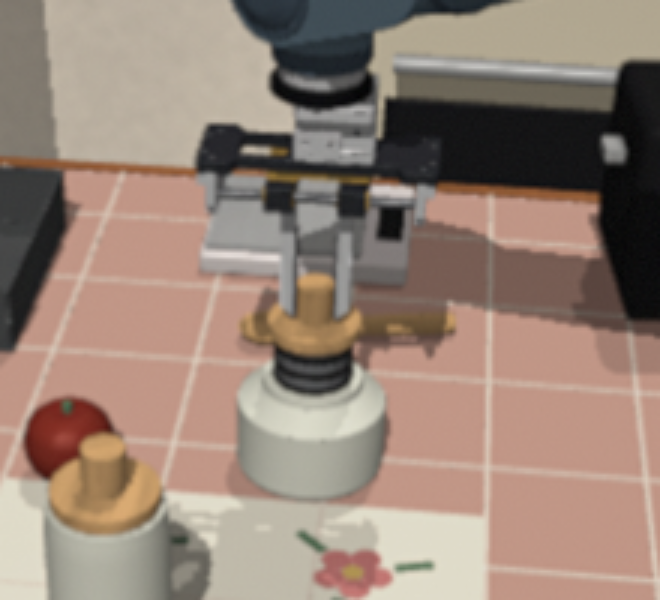

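The low stopper is up at its stop, with the black seal showing at crop (313,370) and a downward reaction of 15 N. Next I release, retreat and check.

```bash
python3 - <<'E'
from h import *
p=np.array(manip.get_tool_pos())
manip.open_gripper(); manip.movel([p[0],p[1],.29],v=.12); manip.wait(.3)
cs={n:shot(n,n+'5') for n in('side','top')}
for t in('tall_knob','low_knob','middle_knob'):
    a,b=manip.pinpoint('side',t),manip.pinpoint('top',t)
    if a and b: print(t,tri([(cs['side'],a[0]['at']),(cs['top'],b[0]['at'])]))
    else: print(t,a,b)
print(manip.get_wrist_force(),manip.get_width(),manip.get_clock())
E
```

```text
tall_knob (array([0.62446194, 0.03022066, 0.20016236]), np.float64(0.37992090356590325))
low_knob (array([ 0.51755712, -0.25324355,  0.16304426]), np.float64(0.47797601292870695))
middle_knob (array([0.53352996, 0.25197396, 0.17218874]), np.float64(1.0595650285192164))
[-0.51117856  0.42215631 -0.41169571] 0.09374412922377212 21.1333
```

View pics/side5.png

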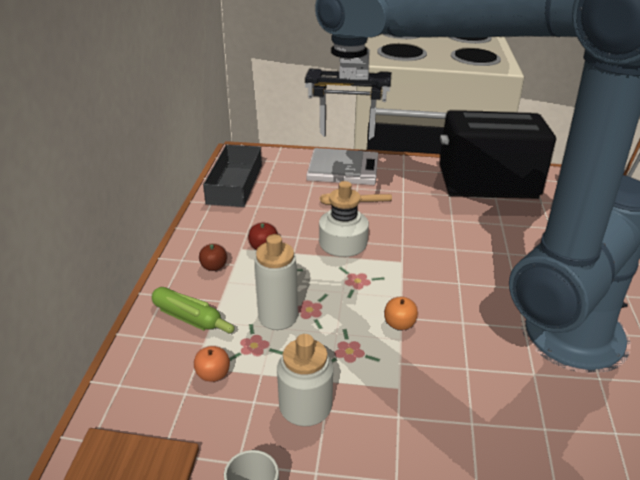

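The tall jar is closed (275,241), the low jar stands open with its knob at (345,186), and the middle jar is closed (305,340). The gripper is clear of everything, so I'm handing the job in.

```bash
python3 -c "
from rig import manip
print(manip.close_job())"
```

```text
the job is handed in; nothing more can be done
None
```

The tall jar's stopper was pressed fully home, then the low wide jar's was pulled up to its upper stop; the middle jar stayed closed, and the job was handed in at about 21 s with the gripper clear.

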